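Pack a repaired drive and latch the sealed case

ROBOT

A 6-joint arm with a two-finger parallel gripper is mounted at the origin on the work surface. World frame = base frame: x ahead of the robot, y to its left, z up, the work surface at z = 0. Lengths are in m, angles in rad, forces in N, time in s.
With the tool pointing down it reaches from about 0.275 to 0.875 m from the base axis. Payload 12.5 kg.
Tool frame: the origin (TCP) lies at the very end of the fingers, on their centre line; the grasp point (between the pads) lies 19 mm behind it; z points along the fingers, y is the line along which they close (so a half turn about z gives the same grasp; the last joint's range is limited). The gripper opens to 85 mm and grips with 20 to 120 N. Pads are 22 mm wide; open, the fingers measure 114 mm over their backs; the gripper's body (76 mm by 85 mm) begins 54 mm behind the grasp point. The pads swing forward as they close: fully open they stand 13 mm farther back than shut.
Start: joints at [1.108, 0.351, 1.652, -0, 1.139, -0.085], TCP at [0.203, 0.511, 0.231] pointing down, gripper open.
Joint ranges: [-2.75, 2.75], [-0.79, 2.1], [0.01, 2.65], [-1.57, 4.71], [0.07, 3.14], [-2.87, 2.87]. Speed limits (rad/s): [2.22, 2.22, 2.79, 3.14, 3.14, 3.14].

INTERFACE

Orientations are given as a 3x3 rotation matrix whose columns are the frame's x, y, z axes.
In Python, from bench import manip gives the robot as it stands. Calls block until the motion is done:
- manip.move_ptp(position, orientation): joint-space move of the TCP to a pose.
- manip.move_l(position, attitude=None, max_speed=0.15): straight line of the TCP; attitude=None keeps the orientation; max_speed is the mean speed in m/s.
- manip.move_j(angles): joint-space move.
- manip.set_gripper(opening, effort=None): opening from 0.0 (shut) to 1.0 (fully open); effort is the grip in N (None keeps the last); returns when the fingers have stopped.
- manip.dwell(seconds).
- manip.inverse_kinematics(position, orientation): joint angles nearest the present ones, or None.
- manip.grab_frame(name): name is "scene" or "top" or "wrist"; returns (picture, depth): 480x640x3 uint8, red, green, blue; 480x640 float32, m along the optical axis (not along the pixel's ray), 0 where there is no reading.
- manip.get_calibration(name): a dict with "camera_matrix" (3x3 intrinsics, pixels), "k1" (the pictures are not rectified: a ray, as slopes to the right and down, at radius r is drawn at 1 + k1 r^2 times it, then the intrinsics apply), "R" (3x3) and "t" (3): a world point X has camera coordinates R X + t. Camera axes: x right, y down, z forward; pixel columns grow to the right and rows downward; lengths in m; the calibration is good to about 2 mm. A picture is of the moment at which its call begins: read the wrist's pose just before it. get_calibration takes no time and is no camera call; for the wrist camera it gives the pose at the moment of the call.
A pose or a line that the arm cannot do raises manip.Unreachable and nothing moves.
- manip.sign_off(): hands the job in; it is judged then, once.
Trained networks look in the newest picture that a camera, given by its name, has taken for a name from the list of things; names that differ only in an ending like _2 or _b are one class to them, and where a whole thing is asked for, a point or a joint stands for the part that bears it (a point fixed in the world has none). Each returns a list of dicts, best first, with "confidence" (0 to 1); they miss things now and then, are a little off and sometimes report something else, mostly with a low value. They report only what shows in the picture. A call takes as long as a camera call. They do not tell look-alikes from the thing itself.
- manip.look_for(camera, name): "at" ([x, y, z] in m, in world coordinates, good to about 4 mm: the middle of the surface that is visible of it).
Readings, each from a call of its own:
- manip.current_time(): time.
- manip.current_qpos(): joint angles.
- manip.current_joint_vel(): joint speeds.
- manip.current_joint_torque(): joint torques, N m.
- manip.current_ee_pos(): TCP position.
- manip.current_tcp_rot(): TCP orientation.
- manip.current_force(): force on the tool from outside, world axes, zero at the start.
- manip.current_ft_torque(): the same for the moment, N m.
- manip.current_grip_width(): opening from 0.0 (shut) to 1.0 (fully open).
- manip.current_grip_force(): force on a finger pad.
Only numpy, scipy, OpenCV 4.12 (cv2) and the standard library are available. Lean on these libraries where they do the work, as an engineer would, in place of code of your own. Each camera call takes 0.05 s, during which the arm holds its last target. There are 200 camera calls.

TASK

Lay the repaired aluminium drive flat in the moulded pocket of the grey carrying case, then swing the case's lid over and press its front edge steadily down against the rubber seal until the spring clip catches the lid's lip and holds the lid shut by itself. Feel for the catch and do not force it: never press on the case or its lid with more than about two and a half kilos (25 N), and leave the other things on the table where they are.

Things in the scene. Friction and masses are not known exactly. Their poses are not given: they have to be found in the camera images.
- case: grey hard-shell carrying case, firm on rubber feet (does not slide). Base 210 x 160 mm, 50 mm tall, walls 5 mm. Origin: centre of its underside. Its x axis runs along the hinge, +y points to the hinge side, the latch is in the middle of the -y side, z up. Inside is a moulded tray whose flat top is 30 mm above the underside
- pocket (a point): centre of the floor of the tray's pocket, 20 mm above the case's underside, axes as the case's. The pocket is 58 mm (x) by 112 mm (y), 10 mm deep, open upwards. In the middle of each long side is a finger cut-out, 48 mm wide (along y), reaching to 66 mm from the pocket's centre along x, as deep as the pocket
- drive_center (a point): centre of the loose drive, an aluminium block 52 mm (its x) by 106 mm (its y) by 14 mm tall (its z), about 130 g, lying flat on the table; either way round fits the pocket. Seated, it stands 4 mm out of the pocket
- hinge (a point): middle of the lid's hinge line, 83 mm from the case's middle towards +y, 52 mm above its underside; axes as the case's. The lid is a shell 210 x 160 mm that reaches from 3 to 163 mm from the hinge line; its outer face lies 25 mm from the hinge line, square to the lid (77 mm above the case's underside when shut)
- lid (a joint): angle of the lid in rad: about 0 shut (once caught it rests anywhere from -0.02 to 0.035; it first meets the clip at 0.04 to 0.11), 1.57 standing upright over the hinge; starts at 1.6 to 1.9. The hinge is stiff (about 0.3 N m): the lid stays where it is left and does not fall. Let go on the seal before the catch, it rises a few mm
- lid_front (a point): the place to press: a point on the lid's outer face, mid-width, 18 mm behind its front edge (145 mm from the hinge line); its z axis points square out of that face. Pressed here the lid rides over the clip and squeezes the seal with 6 to 15 N; at the catch the force dips by 1 to 5 N, then climbs again; about 1 mm further the seal is flat and the force rises by some 25 N per mm
- clip (a joint): angle of the latch's clip in rad: a black sprung plate, 40 mm wide, in the middle of the -y side, standing to about 74 mm above the case's underside. 0 at rest; the lip on the lid's front edge pushes it outwards (to about 0.08) in passing, and it springs back to 0 once the lip is under its nose. Clip and seal together sit up to 4.5 mm higher or lower from case to case; this height is not measured
- spool_a: bystander: wooden thread spool, 36 mm across, 46 mm tall; origin at the centre of its underside
- spool_b: bystander: wooden thread spool, 40 mm across, 52 mm tall; origin at the centre of its underside
- spool_c: bystander: wooden thread spool, 32 mm across, 40 mm tall; origin at the centre of its underside
- adapter: bystander: black power adapter, 45 x 95 x 30 mm; origin at the centre of its underside
- screwdriver: bystander: screwdriver with an amber handle, lying along its x
- tape: bystander: roll of tape lying flat, 72 mm across, 19 mm tall; origin at the centre of its underside
- dish: bystander: small steel screw dish, 80 mm across, 25 mm tall; origin at the centre of its underside
- cone: bystander: cone of yellow thread, 80 mm across its foot, 170 mm tall; origin at the centre of its underside
Mind the look-alikes: they are no part of the job. What is shaped like the part that bears drive_center but purple or red is not meant.

How it is judged:
By the outcome, as a careful person would: the job done as asked, in the order asked, and still so for the second after the job is handed in, with the robot touching nothing.
It also fails if it takes over 67 s, if anything falls off the work surface, if the arm or the gripper's body presses on something with over 40 N, if the wrist force passes 120 N, or if a joint passes its speed limit or range.

## Working session

There is one attempt and no reset: what is moved stays moved. The work goes in short steps, each a Python script; the robot and the scene stay as the last script left them, time stands still between calls to the robot, and variables do not carry over. Pictures are saved under pics/ and viewed, at most 10 in all, crops included, and the job is handed in when it is done.

```bash
ls; mkdir -p pics
python3 - <<'E'
from bench import manip
import cv2,numpy as np
ims=[]
for n in("scene","top"):
    p,d=manip.grab_frame(n); np.savez(f"pics/{n}.npz",p=p,d=d)
    cv2.imwrite(f"pics/{n}0.png",p[...,::-1])
    c=manip.get_calibration(n);print(n,c)
    for k in("case","drive_center","lid_front","clip","hinge","pocket"):
        print(k,[(np.round(r["at"],3).tolist(),round(r["confidence"],2)) for r in manip.look_for(n,k)])
print(manip.current_time())
E
```

```text
pics
scene {'camera_matrix': array([[454.28659343,   0.        , 320.21304934],
       [  0.        , 454.28659343, 227.34888294],
       [  0.        ,   0.        ,   1.        ]]), 'k1': 0.001071189304000745, 'R': array([[ 0.73496331,  0.67791428,  0.01616034],
       [ 0.57581069, -0.61132588, -0.54288371],
       [-0.35814939,  0.4083049 , -0.83965238]]), 't': array([-0.33908256, -0.26230665,  1.21225811])}
case [([0.519, 0.188, 0.051], 0.66), ([0.435, -0.42, 0.023], 0.45)]
drive_center [([0.352, -0.263, 0.021], 0.94), ([0.49, -0.117, 0.009], 0.9), ([0.488, -0.271, 0.014], 0.79), ([0.206, -0.331, 0.014], 0.65), ([0.5, 0.219, 0.137], 0.6)]
lid_front [([0.499, 0.22, 0.138], 0.8)]
clip [([0.54, 0.026, 0.046], 0.87)]
hinge [([0.519, 0.185, 0.052], 0.61)]
pocket [([0.514, 0.189, 0.056], 0.7), ([0.664, -0.171, 0.054], 0.57)]
top {'camera_matrix': array([[586.97454862,   0.        , 319.5871633 ],
       [  0.        , 586.97454862, 232.41607075],
       [  0.        ,   0.        ,   1.        ]]), 'k1': 0.020262618142857392, 'R': array([[ 6.06190222e-02, -9.98160676e-01,  7.74554711e-04],
       [-9.76389337e-01, -5.94579845e-02, -2.07674291e-01],
       [ 2.07338364e-01,  1.18327455e-02, -9.78197725e-01]]), 't': array([-0.05419009,  0.50760142,  1.64817396])}
case [([0.513, 0.143, 0.034], 0.71)]
drive_center [([0.48, -0.114, 0.017], 0.88), ([0.2, -0.322, 0.012], 0.82), ([0.482, -0.267, 0.015], 0.73), ([0.342, -0.264, 0.013], 0.65)]
lid_front [([0.503, 0.214, 0.142], 0.91)]
clip [([0.539, 0.024, 0.068], 0.63)]
hinge [([0.52, 0.145, 0.029], 0.71)]
pocket [([0.515, 0.15, 0.025], 0.69)]
0.7
```

View pics/scene0.png

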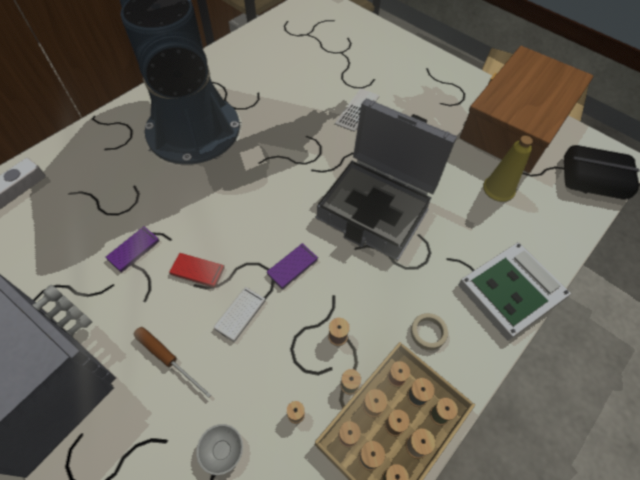

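View pics/top0.png

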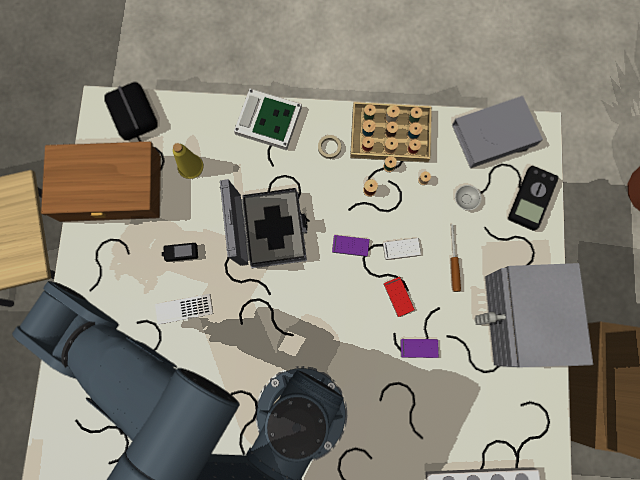

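The top view shows four drive-shaped blocks: purple (350,245), silver-white (402,248), red (399,297) and purple (420,348). The aluminium one is at (402,248), with the same block at (240,315) in the scene view. The case is at (275,228), with its lid open towards +y and its latch at (305,222). Next I'll look at both from close up.

```bash
cat > h.py <<'E'
from bench import manip
import cv2,numpy as np
from scipy.spatial.transform import Rotation as Ro
def down(yaw):  # tool down, tool y along world angle yaw
    y=np.array([np.cos(yaw),np.sin(yaw),0]);z=np.array([0,0,-1.]);return np.column_stack([np.cross(y,z),y,z])
def slopes(c,uv):
    K=c["camera_matrix"];s=(np.atleast_2d(uv).astype(float)-K[:2,2])/[K[0,0],K[1,1]];o=s.copy()
    for _ in range(6): s=o/(1+c["k1"]*(s**2).sum(1,keepdims=True))
    return s
def plane(c,uv,z):
    s=slopes(c,uv);d=np.c_[s,np.ones(len(s))]@c["R"];o=-c["R"].T@c["t"]
    return o+d*((z-o[2])/d[:,2])[:,None]
def cloud(c,dep):
    v,u=np.mgrid[:480,:640];s=slopes(c,np.c_[u.ravel(),v.ravel()]);D=dep.ravel()[:,None]
    return ((np.c_[s,np.ones(len(s))]*D-c["t"])@c["R"]).reshape(480,640,3)
def snap(tag):
    c=manip.get_calibration("wrist");p,d=manip.grab_frame("wrist")
    np.savez(f"pics/{tag}.npz",p=p,d=d,**c);cv2.imwrite(f"pics/{tag}.png",p[...,::-1]);return c,p,d
E
python3 - <<'E'
from h import *
p=manip.current_ee_pos();print(manip.current_tcp_rot().round(2).tolist())
manip.move_l([p[0],p[1],.42],max_speed=.3)
for tag,pos in(("wc1",[.50,.06,.42]),("wc2",[.44,.06,.42]),("wd1",[.44,-.27,.30]),("wd2",[.47,-.25,.22])):
    manip.move_ptp(pos,down(0.0)); c,im,d=snap(tag)
    print(tag,(-c["R"].T@c["t"]).round(3),c["R"][2].round(2),(d>0).mean(),manip.current_time(),manip.current_qpos().round(2)[[0,5]])
ims=[cv2.imread(f"pics/{t}.png") for t in("wc1","wc2","wd1","wd2")]
m=np.vstack([np.hstack(ims[:2]),np.hstack(ims[2:])]);cv2.imwrite("pics/m1.png",cv2.resize(m,(800,600)))
E
```

```text
[[-0.93, 0.37, -0.0], [0.37, 0.93, -0.0], [0.0, -0.0, -1.0]]
wc1 [0.499 0.144 0.562] [ 0.   -0.32 -0.95] 0.99587890625 3.475 [0.03 0.03]
wc2 [0.439 0.144 0.562] [ 0.   -0.32 -0.95] 0.996044921875 3.875 [0.03 0.03]
wd1 [ 0.44  -0.186  0.442] [ 0.   -0.32 -0.95] 0.9961067708333333 5.2417 [-0.64 -0.64]
wd2 [ 0.47  -0.166  0.363] [ 0.   -0.32 -0.95] 0.995966796875 5.7333 [-0.58 -0.58]
```

View pics/m1.png

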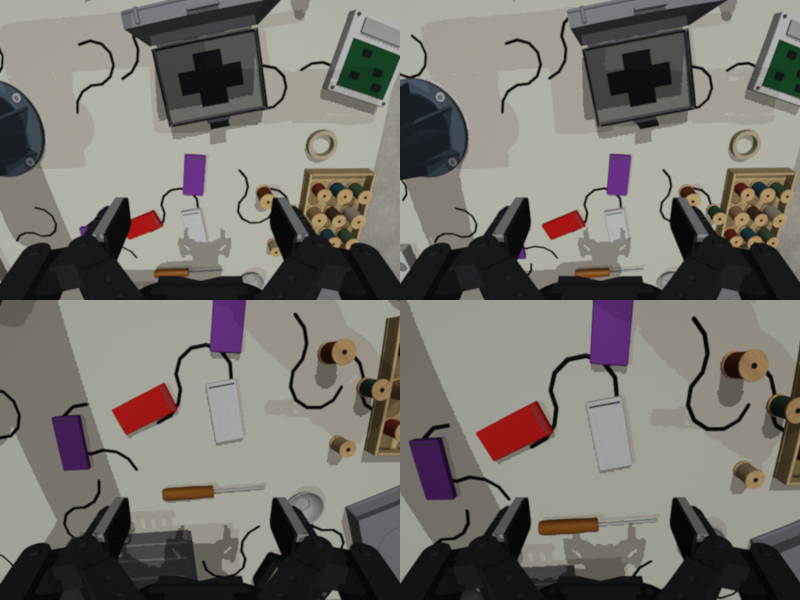

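In the wrist views the aluminium drive is at wd2 (333,214), with the red block on its left and a purple block above. The pocket cross is at wc1 (337,123). Next I'll extract the geometry.

```bash
cat > ex.py <<'E'
from h import *
def rect(P):
    (x,y),(w,h),a=cv2.minAreaRect((P[:,:2]*1000).astype(np.float32)); return np.round([x,y,w,h,a],1)
def big(m):
    n,l,s,ct=cv2.connectedComponentsWithStats(m.astype(np.uint8)); return l==1+np.argmax(s[1:,4])
for t in("wd1","wd2"):
    f=np.load(f"pics/{t}.npz");c={k:f[k] for k in("camera_matrix","R","t")};c["k1"]=float(f["k1"])
    X=cloud(c,f["d"]);m=(X[...,2]>.008)&(X[...,2]<.025)&(abs(X[...,0]-.485)<.06)&(abs(X[...,1]+.27)<.08)
    hsv=cv2.cvtColor(f["p"],cv2.COLOR_RGB2HSV);m=big(cv2.morphologyEx((m&(hsv[...,1]<60)).astype(np.uint8),cv2.MORPH_OPEN,np.ones((3,3))))
    print(t,"drive",rect(X[m]),"ztop",np.percentile(X[m][:,2],[10,50,90]).round(4), "table", np.median(X[(abs(X[...,0]-.485)<.1)&(abs(X[...,1]+.27)<.1)][:,2]).round(4),"px",np.argwhere(m).mean(0)[::-1].round())
    pc=np.argwhere(m)[:,::-1].astype(np.float32); print("   byplane",rect(plane(c,pc,.014)))
for t in("wc1","wc2"):
    f=np.load(f"pics/{t}.npz");c={k:f[k] for k in("camera_matrix","R","t")};c["k1"]=float(f["k1"])
    X=cloud(c,f["d"]);near=(abs(X[...,0]-.52)<.16)&(abs(X[...,1]-.12)<.15)
    for lo,hi,nm in((.012,.025,"pocketfloor"),(.026,.036,"tray"),(.043,.056,"rim")):
        m=near&(X[...,2]>lo)&(X[...,2]<hi); m=cv2.morphologyEx(m.astype(np.uint8),cv2.MORPH_OPEN,np.ones((3,3)))
        m=big(m);print(t,nm,m.sum(),rect(X[m]),np.median(X[m][:,2]).round(4),X[m].mean(0).round(4))
    g=f["p"].max(2);m=big(near&(g<50)&(X[...,2]>.0)&(X[...,2]<.04));P=X[m];print(t,"dark",m.sum(),rect(P),np.median(P,0).round(4),P.mean(0).round(4))
    m=near&(X[...,2]>.1)
    P=X[m];print("lid",P.shape,P.min(0).round(3),P.max(0).round(3))
    u,s,v=np.linalg.svd(P[::7]-P.mean(0),full_matrices=False);print(v[2].round(3),s.round(2))
    for n in("case","pocket","lid_front","clip"): pass
E
python3 ex.py
```

```text
wd1 drive [ 484.1 -265.9   51.3  106.    10.7] ztop [0.0119 0.0131 0.0143] table 0.3367 px [360. 176.]
   byplane [ 483.8 -265.2   50.9  105.3   10.7]
wd2 drive [ 484.2 -265.6   52.1  105.9   10.6] ztop [0.012  0.0131 0.0141] table 0.2473 px [335. 213.]
   byplane [ 484.2 -264.8   51.6  105.7   10.7]
wc1 pocketfloor 5973 [521.8 114.8 132.5 112.7  11.1] 0.0198 [0.5218 0.1155 0.0198]
wc1 tray 12535 [521.9 114.3 201.8 151.6  11.3] 0.0292 [0.5227 0.1176 0.0292]
wc1 rim 2819 [521.1 116.6 211.1 166.6  10.7] 0.0506 [0.5222 0.1567 0.0508]
wc1 dark 5927 [521.7 114.8 132.6 111.7  10.8] [0.5216 0.1152 0.0198] [0.5218 0.1155 0.0198]
lid (56282, 3) [0.396 0.047 0.1  ] [0.607 0.24  0.562]
[ 0.009 -0.916 -0.401] [10.56  4.44  1.71]
wc2 pocketfloor 5906 [522.3 114.3 132.1 113.   10.4] 0.0198 [0.5223 0.1153 0.0198]
wc2 tray 12289 [522.3 114.5 201.2 151.3  11.1] 0.0292 [0.5232 0.1177 0.0293]
wc2 rim 2160 [519.1 129.4 210.5 140.1  11.4] 0.0504 [0.5012 0.1725 0.0509]
wc2 dark 5865 [522.  114.5 132.6 111.4  11.1] [0.5224 0.1152 0.0198] [0.5225 0.1154 0.0199]
lid (55646, 3) [0.364 0.047 0.1  ] [0.608 0.239 0.562]
[ 0.027 -0.913 -0.407] [10.13  4.34  1.68]
```

```bash
cat >> h.py <<'E'
PK=np.array([.522,.1146,.0198]);YC=np.deg2rad(11.0)
cx=np.array([np.cos(YC),np.sin(YC),0]);cy=np.array([-np.sin(YC),np.cos(YC),0])
DR=np.array([.4842,-.2652,0]);YD=np.deg2rad(10.7)
def tilt(yaw,a): # tool y along yaw, tool leaning by a: z=(cos) down with +case-y component sin a
    y=np.array([np.cos(yaw),np.sin(yaw),0]);n=np.array([-y[1],y[0],0]);z=n*np.sin(a)-np.array([0,0,np.cos(a)])
    return np.column_stack([np.cross(y,z),y,z])
E
python3 - <<'E'
from h import *
for t in("wc1","wc2"):
    f=np.load(f"pics/{t}.npz");c={k:f[k] for k in("camera_matrix","R","t")};c["k1"]=float(f["k1"])
    X=cloud(c,f["d"]).reshape(-1,3);q=X-PK;Q=np.c_[q@cx,q@cy,X[:,2]]
    L=Q[(abs(Q[:,0])<.115)&(Q[:,1]>.07)&(Q[:,1]<.16)&(Q[:,2]>.07)&(Q[:,2]<.28)]
    for z in np.arange(.07,.24,.02):
        s=L[abs(L[:,2]-z)<.004]
        if len(s)>20: print(t,z.round(3),len(s),np.percentile(s[:,1],[2,50,98]).round(4))
a=np.deg2rad(20)
for nm,p,y in(("d",DR+[0,0,.008],YD),("dh",DR+[0,0,.16],YD),("ph",PK+[0,0,.14],YC),("p",PK+[0,0,.009],YC)):
    print(nm,np.round(manip.inverse_kinematics(p,tilt(y,a)),2))
# lid-following feasibility, tool tilt beta (tool z vs -n)
H=PK+.083*cy+[0,0,.032]
for th in(1.75,1.5,1.2,.9,.6,.3,.05):
    r=-cy*np.cos(th)+np.array([0,0,np.sin(th)]);n=cy*np.sin(th)+np.array([0,0,np.cos(th)])
    pt=H+.145*r+.025*n; out=[]
    for aa in(0,-.3,-.6,-.9,-1.2,-1.5):
        for yaw in (YC,YC+np.pi/2,YC-np.pi/2,YC+np.pi):
            R=tilt(YC,aa)@Ro.from_euler('z',yaw-YC).as_matrix()
            k=manip.inverse_kinematics(pt,R); out.append(int(k is not None))
    print(th,pt.round(3),np.reshape(out,(6,4)).tolist())
E
```

```text
wc1 0.07 148 [0.0877 0.1033 0.1043]
wc1 0.09 401 [0.0867 0.1048 0.1057]
wc1 0.11 461 [0.0886 0.1064 0.1072]
wc1 0.13 478 [0.0898 0.1077 0.1087]
wc1 0.15 84 [0.0908 0.0977 0.1057]
wc1 0.17 72 [0.0925 0.0957 0.1021]
wc1 0.19 49 [0.0941 0.0948 0.0984]
wc1 0.21 3824 [0.0956 0.1057 0.1185]
wc2 0.07 169 [0.0855 0.1035 0.1043]
wc2 0.09 339 [0.0872 0.1048 0.1056]
wc2 0.11 387 [0.0886 0.1063 0.1071]
wc2 0.13 101 [0.0897 0.0985 0.1078]
wc2 0.15 80 [0.0907 0.0956 0.1035]
wc2 0.17 60 [0.0924 0.0965 0.1013]
wc2 0.19 49 [0.0938 0.0948 0.0986]
wc2 0.21 4145 [0.0957 0.1055 0.1186]
d [-0.69  0.78  1.61  0.26  1.04 -1.04]
dh [-0.69  0.56  1.56  0.23  1.3  -0.97]
ph [-0.04  0.44  1.76  0.39  1.06 -0.44]
p [-0.04  0.65  1.81  0.48  0.82 -0.58]
1.75 [0.497 0.246 0.19 ] [[1, 1, 1, 0], [1, 1, 1, 1], [1, 1, 1, 1], [1, 1, 1, 1], [1, 1, 1, 1], [1, 1, 1, 1]]
1.5 [0.503 0.21  0.198] [[1, 1, 1, 0], [1, 1, 1, 1], [1, 1, 1, 1], [1, 1, 1, 1], [1, 1, 1, 1], [1, 1, 1, 1]]
1.2 [0.512 0.167 0.196] [[1, 1, 1, 0], [1, 1, 1, 1], [1, 1, 1, 1], [1, 1, 1, 1], [1, 1, 1, 1], [1, 1, 1, 1]]
0.9 [0.52  0.127 0.181] [[1, 1, 1, 0], [1, 1, 1, 1], [1, 1, 1, 1], [1, 1, 1, 1], [1, 1, 1, 1], [1, 1, 1, 1]]
0.6 [0.526 0.092 0.154] [[1, 1, 1, 0], [1, 1, 1, 0], [1, 1, 1, 1], [1, 1, 1, 1], [1, 1, 1, 1], [1, 1, 1, 1]]
0.3 [0.531 0.067 0.119] [[1, 1, 1, 0], [1, 1, 1, 0], [1, 1, 1, 1], [1, 1, 1, 1], [1, 1, 1, 1], [1, 1, 1, 1]]
0.05 [0.534 0.055 0.084] [[1, 1, 1, 0], [1, 1, 1, 0], [1, 1, 1, 1], [1, 1, 1, 1], [1, 1, 1, 1], [1, 1, 1, 1]]
```

Run:
```python
from h import *
a=np.deg2rad(20);R=tilt(YD,a)
manip.set_gripper(.82,40)
manip.move_ptp(DR+[0,0,.08],R)
print(manip.current_time(),manip.current_force().round(1))
manip.move_l(DR+[0,0,.0065],max_speed=.08);print(manip.current_ee_pos().round(4),manip.current_force().round(1))
manip.set_gripper(0,40);print("w",manip.current_grip_width(),manip.current_grip_force(),manip.current_force().round(1))
p=manip.current_ee_pos();manip.move_l(p+[0,0,.15],max_speed=.2)
print("w",manip.current_grip_width(),manip.current_grip_force(),manip.current_force().round(1),manip.current_time())
snap("held"); np.save("grasp.npy",p)
p,d=manip.grab_frame("scene");cv2.imwrite("pics/s1.png",cv2.resize(p[150:400,100:400,::-1],None,fx=2,fy=2))
a1=cv2.imread("pics/held.png");b=cv2.imread("pics/s1.png");cv2.imwrite("pics/m2.png",np.hstack([cv2.resize(a1,(400,300)),cv2.resize(b,(400,300))]))
```

```text
6.6667 [ 0.1  0.  -0. ]
[ 0.4845 -0.2654  0.0069] [-0.1  0.1 -0.6]
w 0.5879354011799467 41.2326443195343 [-1.7 -0.4  4.6]
w 0.5878966281210023 41.65732383728027 [-0.  -0.  -1.3] 8.9583
```

View pics/m2.png

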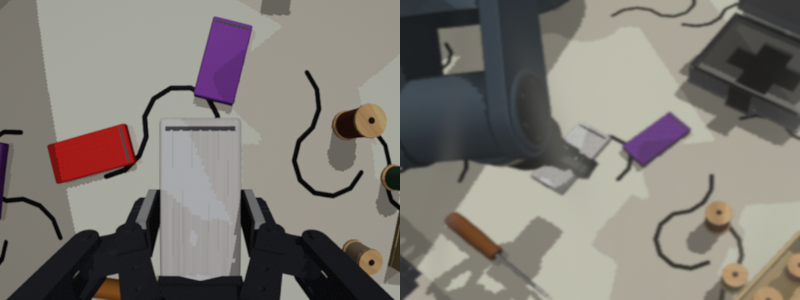

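The drive is held between the pads, with its long face visible at (200,200) in the left panel. I'll measure its pose in the hand before placing it.

```bash
cat > held.py <<'E'
from h import *
def held(tag):
    f=np.load(f"pics/{tag}.npz");c={k:f[k] for k in("camera_matrix","R","t")};c["k1"]=float(f["k1"])
    X=cloud(c,f["d"]);R=manip.current_tcp_rot();p=manip.current_ee_pos()
    hsv=cv2.cvtColor(f["p"],cv2.COLOR_RGB2HSV)
    m=np.zeros((480,640),bool);m[185:450,240:400]=1
    m&=(hsv[...,2]>80)&(abs(X[...,2]-p[2]-.007)<.02)
    n,l,s,_=cv2.connectedComponentsWithStats(m.astype(np.uint8));m=l==1+np.argmax(s[1:,4])
    P=X[m];mu=P.mean(0);v=np.linalg.svd(P[::5]-mu,full_matrices=False)[2]
    n=v[2]*np.sign(v[2][2])
    (x,y),(w,h),a=cv2.minAreaRect((P[:,:2]*1000).astype(np.float32))
    print("n",n.round(3),"rect",np.round([x,y,w,h,a],1),"z",np.percentile(P[:,2]-p[2],[5,50,95]).round(4),"tcp",p.round(4),m.sum())
    print("world long-axis offset",P[:,:2].min(0).round(3),P[:,:2].max(0).round(3))
if __name__=="__main__": held("held")
E
python3 held.py
```

```text
n [0.004 0.001 1.   ] rect [ 483.3 -264.9   60.9  103.6   10.7] z [0.0049 0.0061 0.0073] tcp [ 0.4839 -0.2651  0.156 ] 32591
world long-axis offset [ 0.449 -0.318] [ 0.518 -0.21 ]
```

```bash
python3 - <<'E'
from h import *
from held import held
a=np.deg2rad(20);R=tilt(YC,a)
manip.move_ptp(PK+[0,0,.14],R); print(manip.current_time())
f0=manip.current_force()
manip.move_l(PK+[0,0,.022],max_speed=.12)
for h in np.arange(.020,.0065,-.001):
    manip.move_l(PK+[0,0,h],max_speed=.03); f=manip.current_force()-f0
    if np.linalg.norm(f)>2: print("contact",h.round(4),f.round(1)); break
print(h,f.round(1),manip.current_ee_pos().round(4)-PK,manip.current_time()); snap("place")
p,d=manip.grab_frame("scene")
E
python3 - <<'E'
import cv2;cv2.imwrite("pics/m3.png",cv2.imread("pics/place.png"))
E
```

```text
10.4833
contact 0.018 [ 0.8 -1.7 -0.9]
0.018 [ 0.8 -1.7 -0.9] [0.     0.     0.0179] 12.3667
```

View pics/m3.png

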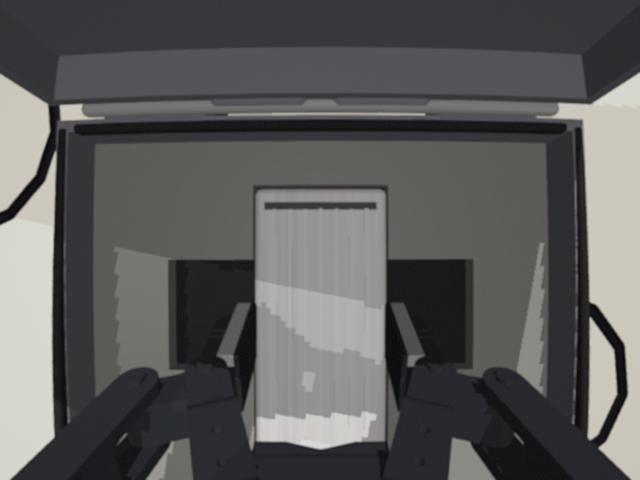

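The drive sits over the pocket, evenly between its sides (253 and 387 px). The force stop was noise, since the z force was negative, so I'll continue down with a check on upward force.

Run:
```python
from h import *
manip.dwell(.1);f0=manip.current_force();print(f0.round(1))
for h in np.arange(.017,.0065,-.001):
    manip.move_l(PK+[0,0,h],max_speed=.03); manip.dwell(.03); f=manip.current_force()-f0
    print(round(h,4),f.round(1))
    if f[2]>3 or np.linalg.norm(f)>4: break
snap("place2");print(manip.current_time())
```

```text
[ 0.5 -0.2 -0.7]
0.017 [-0.2  1.1 -0.5]
0.016 [-0.9 -0.1 -1.7]
0.015 [-0.3  0.9 -0.1]
0.014 [ 0.1  1.  -0.6]
0.013 [-0.4 -0.1 -0.6]
0.012 [ 0.1  0.  -0.6]
0.011 [-0.7 -0.2  0. ]
0.01 [-1.   1.2 -0.4]
0.009 [-0.6 -0.4 -0.5]
0.008 [-0.5 -0.2  0.3]
0.007 [-2.6 -2.1  7.7]
15.7333
```

The drive reached the pocket floor at the expected depth. I'll release it and check.

Run:
```python
from h import *
manip.set_gripper(.8);print(manip.current_force().round(1))
p=manip.current_ee_pos();R=manip.current_tcp_rot()
manip.move_l(p+[0,0,.03],max_speed=.08); manip.move_l(p+[0,0,.17]-.06*cy,max_speed=.25)
c,im,d=snap("seat");X=cloud(c,d);q=X-PK;Q=np.stack([q@cx,q@cy,X[...,2]],-1)
m=(abs(Q[...,0])<.06)&(abs(Q[...,1])<.075)&(Q[...,2]>.0312)&(Q[...,2]<.05)
P=Q[m];print(cv2.minAreaRect((P[:,:2]*1000).astype(np.float32)),P[:,2].mean())
for s in(-1,1): print([P[(np.sign(P[:,k])==s)][:,2].mean().round(4) for k in(0,1)])
print(manip.current_time())
```

```text
[ 0.1 -0.3 -0.4]
((0.016326904296875, 0.00017547607421875), (149.996826171875, 119.83087158203125), 89.99778747558594) 0.03390468016039859
[np.float64(0.0339), np.float64(0.0332)]
[np.float64(0.0339), np.float64(0.0345)]
17.3833
```

View pics/seat.png

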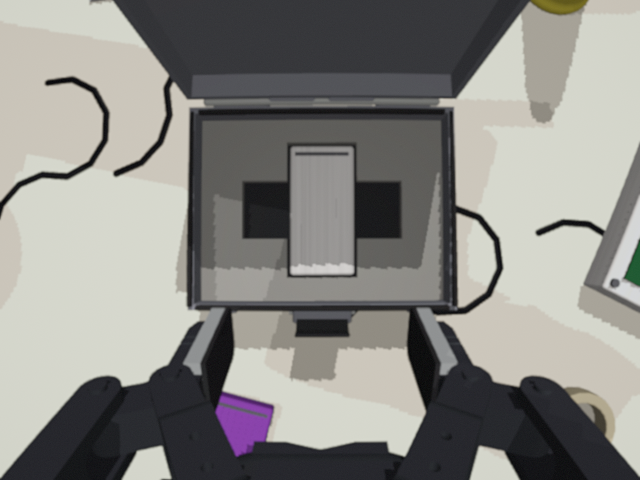

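The drive lies flat in the pocket at (322,210), clear on all sides, and both cut-outs are empty. Next I'll check the space behind the lid and plan the lid path.

```bash
cat >> h.py <<'E'
H=PK+.083*cy+[0,0,.0322]
def lidpose(th,gap=0.,r=.145):
    a=-min(th,.75);d=th+a
    R=tilt(YC,a);rv=-cy*np.cos(th)+np.array([0,0,np.sin(th)]);n=cy*np.sin(th)+np.array([0,0,np.cos(th)])
    return H+r*rv+(.025+gap)*n+.011*min(1,d/.2)*R[:,0],R
E
python3 - <<'E'
from h import *
f=np.load("pics/top.npz");c=manip.get_calibration("top");X=cloud(c,f["d"]).reshape(-1,3);X=X[f["d"].ravel()>0];q=X-PK
u,v=q@cx,q@cy
for lo in np.arange(.10,.5,.04):
    print(lo.round(2),[ (lambda s: round(float(np.percentile(s,98)),2) if len(s)>5 else -1)(X[(v>lo)&(v<lo+.04)&(u>x)&(u<x+.04),2]) for x in np.arange(-.2,.2,.04)])
f=np.load("pics/seat.npz");cc={k:f[k] for k in("camera_matrix","R","t")};cc["k1"]=float(f["k1"]);X=cloud(cc,f["d"]);q=X-PK
u,v=q@cx,q@cy
for s in(-1,1): print([X[(abs(u)<.02)&(abs(v)<.045)&(np.sign(w)==s)][:,2].mean().round(4) for w in(u,v)])
for th in(1.9,1.7,1.5,1.2,.9,.75,.5,.25,0): 
    p,R=lidpose(th);k=manip.inverse_kinematics(p,R);print(th,p.round(3),None if k is None else np.round(k,2))
p,R=lidpose(1.75,.06);print(manip.inverse_kinematics(p+[0,0,.15],R))
E
```

```text
0.1 [0.01, 0.01, 0.22, 0.22, 0.22, 0.22, 0.22, 0.22, 0.0, 0.01]
0.14 [0.01, 0.01, 0.01, 0.01, 0.01, 0.01, 0.01, 0.01, 0.01, 0.01]
0.18 [0.01, 0.01, 0.01, 0.01, 0.01, 0.01, 0.01, 0.01, 0.01, 0.03]
0.22 [0.01, 0.01, 0.01, 0.04, 0.04, 0.01, 0.01, 0.01, 0.01, 0.06]
0.26 [0.01, 0.01, 0.01, 0.04, 0.04, 0.01, 0.01, 0.01, 0.01, 0.01]
0.3 [0.01, 0.01, 0.01, 0.03, 0.04, 0.01, 0.11, 0.12, 0.12, 0.12]
0.34 [0.01, 0.01, 0.01, 0.01, 0.01, 0.01, 0.11, 0.12, 0.12, 0.12]
0.38 [0.55, 0.01, 0.01, 0.01, 0.01, 0.01, 0.01, 0.12, 0.12, 0.12]
0.42 [0.55, 0.01, 0.01, 0.01, 0.01, 0.01, 0.01, 0.12, 0.12, 0.12]
0.46 [0.01, 0.01, 0.01, 0.01, 0.01, 0.01, 0.01, 0.12, 0.12, 0.12]
[np.float64(0.1359), np.float64(0.1344)]
[np.float64(0.0333), np.float64(0.0333)]
1.9 [0.491 0.273 0.174] [ 0.71  0.66  1.5  -0.64  1.44  0.75]
1.7 [0.496 0.247 0.185] [ 0.67  0.62  1.54 -0.66  1.43  0.73]
1.5 [0.502 0.218 0.191] [ 0.63  0.59  1.58 -0.68  1.4   0.7 ]
1.2 [0.51  0.175 0.189] [ 0.56  0.56  1.64 -0.71  1.34  0.68]
0.9 [0.518 0.133 0.175] [ 0.49  0.55  1.69 -0.75  1.27  0.67]
0.75 [0.523 0.109 0.169] [ 0.45  0.55  1.72 -0.78  1.23  0.66]
0.5 [0.528 0.083 0.143] [ 0.31  0.5   1.77 -0.59  1.02  0.46]
0.25 [0.532 0.064 0.112] [ 0.16  0.49  1.8  -0.33  0.87  0.18]
0 [0.534 0.054 0.077] [ 0.01  0.54  1.81 -0.    0.8  -0.18]
[ 0.75728934  0.5447348   1.30487414 -0.62137094  1.72102373  0.60752287]
```

Run:
```python
from h import *
p=manip.current_ee_pos();manip.move_l(p+[0,0,.2],max_speed=.3);manip.set_gripper(0,40)
p,R=lidpose(1.75,.03);manip.move_ptp(p+[0,0,.16],R);print(manip.current_time())
manip.move_l(p,max_speed=.2);manip.dwell(.1);f0=manip.current_force();np.save("f0.npy",f0);print(f0.round(1))
for th in np.r_[1.75,np.arange(1.65,.75,-.1),.75,np.arange(.65,.21,-.1)]:
    p,R=lidpose(th);manip.move_l(p,R,max_speed=.1);f=manip.current_force()-f0
    print(round(th,2),f.round(1))
    if np.linalg.norm(f)>12: print("STOP");break
print(manip.current_time())
p,d=manip.grab_frame("scene");cv2.imwrite("pics/lid1.png",cv2.resize(p[60:300,200:520,::-1],(800,600)))
```

```text
19.9667
[ 0.7 -0.1  0.5]
1.75 [-0.   1.6 -1.3]
1.65 [-0.8  0.  -0.9]
1.55 [-0.5  0.2 -0.7]
1.45 [-0.1 -0.6 -0.9]
1.35 [-0.7  0.7 -0.9]
1.25 [-0.5 -0.1 -0.2]
1.15 [-0.1 -0.2 -1.2]
1.05 [-0.3  0.6 -0.8]
0.95 [-0.9 -0.5 -0.4]
0.85 [-0.7 -0.3  0.1]
0.75 [-0.4  0.   0. ]
0.65 [-1.1  0.3 -0.4]
0.55 [-1.1  0.1 -1.1]
0.45 [-1.8  0.9 -0.7]
0.35 [-1.1  0.3 -0.6]
0.25 [-0.6  0.9  0.2]
26.0083
```

View pics/lid1.png

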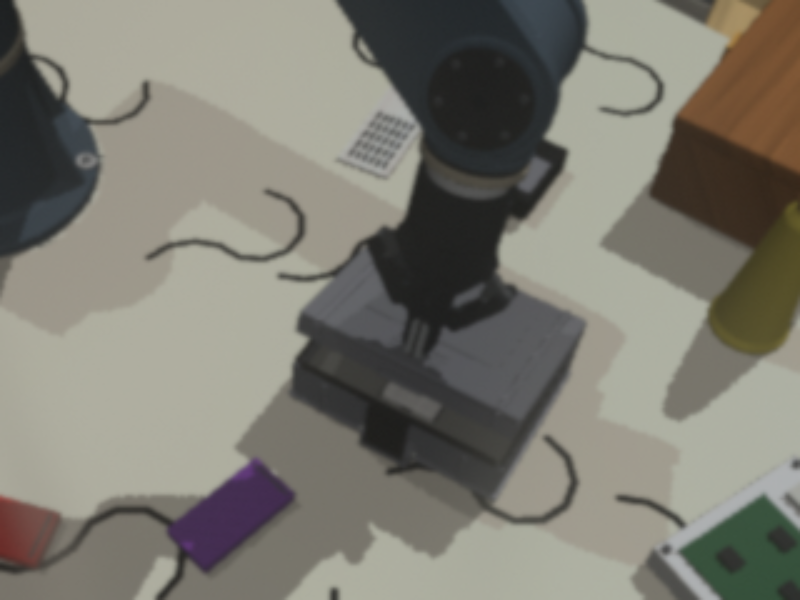

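The lid follows the fingertips and is partly open at (440,330), with the clip in front at (385,430). Now the slow, force-watched press.

```bash
cat > press.py <<'E'
from h import *
f0=np.load("f0.npy");th=.25;log=[];pk=0;mn=None;reason=None
def force():
    v=[]
    for _ in range(3): manip.dwell(.015);v.append((manip.current_force()-f0)[2])
    return float(np.mean(v))
for t in(.2,.15,.13): 
    p,R=lidpose(t);manip.move_l(p,R,max_speed=.05)
th=.13;F=force()
while th>-.045:
    th-=(.006 if F<3.5 else .0022)
    p,R=lidpose(th);manip.move_l(p,R,max_speed=.02);F=force()
    log.append((round(th,4),round(F,1)))
    if F>=21: reason="cap";break
    if F>pk: pk=F
    if pk>5 and pk-F>1.2 and mn is None: mn=F
    if mn is not None:
        mn=min(mn,F)
        if F>mn+2.5: reason="catch+climb";break
    if manip.current_time()>52: reason="time";break
print(reason,pk,mn,manip.current_time());print(log);print(manip.current_ee_pos().round(4)-p.round(4))
E
python3 press.py
```

```text
catch+climb 12.563725453744906 4.8693910760275 36.8583
[(0.124, -0.1), (0.118, -0.7), (0.112, -0.8), (0.106, -0.4), (0.1, -0.6), (0.094, -0.5), (0.088, -0.8), (0.082, -0.3), (0.076, -0.8), (0.07, -0.5), (0.064, -0.7), (0.058, -0.3), (0.052, 4.7), (0.0498, 7.0), (0.0476, 8.5), (0.0454, 9.2), (0.0432, 9.1), (0.041, 10.0), (0.0388, 10.3), (0.0366, 11.1), (0.0344, 10.8), (0.0322, 11.5), (0.03, 12.6), (0.0278, 10.3), (0.0256, 7.3), (0.0234, 6.4), (0.0212, 5.2), (0.019, 4.9), (0.0168, 5.0), (0.0146, 5.4), (0.0124, 5.8), (0.0102, 6.4), (0.008, 7.8)]
[0.     0.0002 0.0005]
```

The force dipped from 12.6 to 4.9 N and is climbing again, but that is more than the stated 1–5 N. I'll press a little further under a cap to be sure.

Run:
```python
from h import *
f0=np.load("f0.npy");log=[];th=.008;pk=0
def force():
    v=[]
    for _ in range(3): manip.dwell(.015);v.append((manip.current_force()-f0)[2])
    return float(np.mean(v))
while th>-.03 and manip.current_time()<46:
    th-=.0015;p,R=lidpose(th);manip.move_l(p,R,max_speed=.02);F=force();log.append((round(th,4),round(F,1)))
    if F>17: break
    pk=max(pk,F)
    if pk-F>1.2: break
print(log,manip.current_time())
p,d=manip.grab_frame("scene");c=manip.get_calibration("scene")
print([ (r["at"].round(3) if hasattr(r["at"],'round') else r["at"],r["confidence"]) for r in manip.look_for("scene","clip")])
cv2.imwrite("pics/pr.png",cv2.resize(p[130:280,280:480,::-1],(800,600),interpolation=cv2.INTER_CUBIC))
```

```text
[(0.0065, 8.6), (0.005, 9.1), (0.0035, 9.3), (0.002, 9.4), (0.0005, 9.8), (-0.001, 9.3), (-0.0025, 8.2)] 38.9583
[([0.5418, 0.023, 0.0489], 0.52), ([0.7415, -0.2247, 0.0448], 0.28)]
```

A second, smaller dip from 9.8 to 8.2 N has started, which fits the real catch. I'll continue until it climbs.

Run:
```python
from h import *
f0=np.load("f0.npy");log=[];th=-.0025;mn=99
def force():
    v=[]
    for _ in range(3): manip.dwell(.015);v.append((manip.current_force()-f0)[2])
    return float(np.mean(v))
while th>-.04 and manip.current_time()<48:
    th-=.0015;p,R=lidpose(th);manip.move_l(p,R,max_speed=.02);F=force();log.append((round(th,4),round(F,1)))
    mn=min(mn,F)
    if F>16: break
    if F>mn+5: break
print(log,manip.current_time())
```

```text
[(-0.004, 8.7), (-0.0055, 8.1), (-0.007, 8.5), (-0.0085, 7.6), (-0.01, 6.3), (-0.0115, 8.7), (-0.013, 11.5)] 41.1583
```

Force now climbs steeply after a 3.5 N dip. I'll back off gently and check that the lid stays down.

Run:
```python
from h import *
f0=np.load("f0.npy");log=[]
for th in np.arange(-.010,.03,.005):
    p,R=lidpose(th);manip.move_l(p,R,max_speed=.03);manip.dwell(.04);log.append((round(th,3),(manip.current_force()-f0)[2].round(1)))
print(log)
q=manip.current_ee_pos();manip.move_l(q+[0,0,.12],tilt(YC,0),max_speed=.25);manip.move_l(q+[0,0,.25]-.13*cy,max_speed=.3)
c,im,d=snap("shut");X=cloud(c,d);u,v=(X-PK)@cx,(X-PK)@cy
m=(abs(u)<.09)&(v>-.07)&(v<.07)&(X[...,2]>.06)&(X[...,2]<.1)
k=np.polyfit(v[m],X[...,2][m],1);print("slope->th",-k[0],"z at front",np.polyval(k,-.062),m.sum(),manip.current_time())
cv2.imwrite("pics/shut_c.png",im[...,::-1])
```

```text
[(np.float64(-0.01), np.float64(7.9)), (np.float64(-0.005), np.float64(-1.1)), (np.float64(0.0), np.float64(-0.8)), (np.float64(0.005), np.float64(-1.2)), (np.float64(0.01), np.float64(-1.0)), (np.float64(0.015), np.float64(-1.4)), (np.float64(0.02), np.float64(-0.0)), (np.float64(0.025), np.float64(-0.3))]
slope->th -0.019063357190831843 z at front 0.07524325017341592 12207 44.9417
```

View pics/shut_c.png

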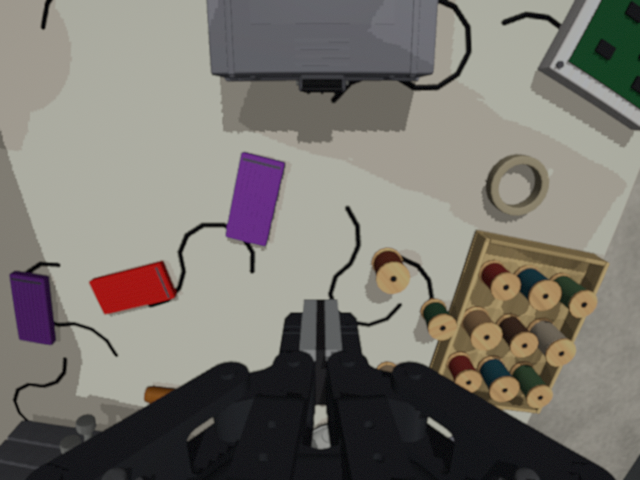

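The lid is shut at the top edge (322,40), with the clip at (322,85) upright over its lip and nothing else moved. The force vanished within 1 mm of backing off, so the lid is holding itself. I'll hand it in.

```bash
python3 -c "
from bench import manip
print(manip.sign_off(),manip.current_time())"
```

```text
the job is handed in; nothing more can be done
the job is handed in; nothing more can be done
```

The aluminium drive lies flat in the pocket and the lid is shut and held by the clip; I felt the catch as a 3.5 N dip, the highest press I measured was about 13 N, and I handed the job in at about 45 s.

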